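# Close and lock the filter cover of a jeweller's dust extractor

## Robot

A 6-joint arm with a two-finger parallel gripper is mounted at the origin on the work surface. World frame = base frame: x ahead of the robot, y to its left, z up, the work surface at z = 0. Lengths are in m, angles in rad, forces in N, time in s.
With the tool pointing down it reaches from about 0.275 to 0.725 m from the base axis. Payload 15.9 kg.
Tool frame: the origin (TCP) lies on the centre line of the jaws, within the pads' length; the fingertips stand 14 mm ahead of it and the grasp point (between the pads) lies 5 mm behind it; z points along the fingers, y is the line along which they close (so a half turn about z gives the same grasp; the last joint's range is limited). The gripper opens to 85 mm and grips with 20 to 120 N. Pads are 22 mm wide; open, the fingers measure 114 mm over their backs; the gripper's body (76 mm by 85 mm) begins 54 mm behind the grasp point. The pads swing forward as they close: fully open they stand 13 mm farther back than shut.
Start: joints at [1.183, 0.213, -0.034, 1.323, 0, 1.571], TCP at [0.189, 0.463, 0.245] pointing down, gripper open.
Joint ranges: [-2.98, 2.98], [-0.74, 1.72], [-1.14, 1.35], [-2.1, 2.04], [-1.57, 1.44], [-3.14, 3.14]. Speed limits (rad/s): [1.89, 1.89, 2.39, 2.57, 3.14, 3.14].

## Interface

Orientations are given as [roll, pitch, yaw] about the fixed x, y, z axes, in that order (R = Rz(yaw) Ry(pitch) Rx(roll)).
In Python, from workcell import get_obs, grab_frame, sign_off, find_in gives the robot as it stands. The module is installed in compiled form; this text tells all that it offers.
- The arm moves only by the shell command python3 -m jog 'ROWS' [OPENING] [FORCE]. ROWS is JSON, a list of rows, each a list of 2 entries, a list of its own where there are three numbers: the shift along the tool's x, y, z scaled (see below), then the turn about the tool's z scaled (see below). In form: [[[dx, dy, dz], twist], ...]. A call has exactly 5 rows; each row shifts and turns the commanded pose from where the row before left it, along the tool's axes as they then stand; what a row does not reach is not made up. The controller multiplies each number of a shift by 0.15 m and each number of a turn by 2 rad. A row lasts 1/10 s, in which the tool goes at most 50 mm and 8.59 degrees, less where a joint would pass 70% of its speed; a pose out of reach is approached as far as the arm can. A call with a number of a shift or a turn outside -1 to 1 is refused whole. A call with a gripper value outside its range is refused whole. OPENING is the opening, from -1 (shut) to 1 (fully open), so that 0 is half open, set as the call begins (- or left out, the last holds). The fingers move at their own pace and stop on an object; FORCE is the grip in N (left out, the last holds). Time passes only in rows, so rows that do not move let the fingers close, or fill a call up. It gives the time, the measured TCP pose, the force, the opening and the grip force at its end, in the units of the state.
- get_obs(): the state, without advancing time (a new reading comes with each control period).
- grab_frame(name): name is "side" or "top" or "wrist"; returns a dict with "img" (384x512x3 uint8, blue, green, red), "range_z" (384x512 float32, m along the optical axis (not along the pixel's ray), 0 where there is no reading), "K" (3x3 intrinsics, pixels), "rvec" (rotation vector, rad) and "tvec" (3), from world to camera coordinates, as OpenCV has them; the wrist camera has in their place "T_tool_cam" (4x4, takes a point from camera to tool coordinates, whose origin is the TCP and whose axes are the flange's). Camera axes: x right, y down, z forward; pixel columns grow to the right and rows downward; lengths in m; the calibration is good to about 2 mm. A picture is of the moment at which its call begins: read the wrist's pose just before it.
- sign_off(): hands the job in; it is judged then, once.
Trained networks look in a picture, given as the dict that the camera call returned (one of the last four; its "shot" number tells which), for a name from the list of things; names that differ only in an ending like _2 or _b are one class to them, and where a whole thing is asked for, a point or a joint stands for the part that bears it (a point fixed in the world has none). Each returns a list of dicts, best first, with "score" (0 to 1); they miss things now and then, are a little off and sometimes report something else, mostly with a low value. They report only what shows in the picture. A call takes as long as a camera call.
- find_in(picture, target): "location" ([column, row] in pixels, amid what is visible of it).
The state is a dict: "time": time; "joint_positions": joint angles; "joint_velocities": joint speeds; "effort": joint torques, N m; "eef_pos": TCP position; "orientation": TCP orientation; "wrist_force": force on the tool from outside, world axes, zero at the start; "moment": the same for the moment, N m; "width": opening from 0.0 (shut) to 1.0 (fully open); "gripper_force": force on a finger pad.
Only numpy, scipy, OpenCV 4.12 (cv2) and the standard library are available. Lean on these libraries where they do the work, as an engineer would, in place of code of your own. Each camera call takes 0.05 s, during which the arm holds its last target. There are 200 camera calls.

## Task

The filter cover of the grey dust extractor on the jeweller's bench stands ajar. With the fingertips alone, push the cover down until it is fully shut, and only then set a fingertip in the slot of the round fastener on it and turn it clockwise (seen from above) to its stop, so that the slot points straight away from the hinge and the cover is locked. Nothing needs to be gripped: do not lift the cover further open, leave the other things on the bench where they are, and finish with the hand clear.

Things in the scene. Friction and masses are not known exactly. Their poses are not given: they have to be found in the camera images.
- extractor: grey dust extractor fixed to the bench: an open housing 200 (x) x 260 (y) x 90 mm high, centred on this origin (underside of the housing), with a motor deck 60 mm deep and 96 mm high adjoining behind it (+x). x points from the cover's free front edge towards the hinge, z up. It may stand turned on the bench.
- hinge (a point): middle of the cover's hinge axis: 100 mm behind (+x) the extractor's origin, 90 mm above the bench. The axis runs along the extractor's y. Does not move with the cover.
- cover_edge (a point): middle of the cover's free front edge, on its upper face, 200 mm from the hinge axis, moving with the cover. The cover is a dark steel plate 200 x 260 x 6 mm, its underside in the plane of the hinge axis; shut, it lies flat on the housing, its upper face 96 mm above the bench. More than 50 mm either side of its middle line its upper face is bare.
- cover (a joint): opening angle of the cover in rad: 0 = shut flat, positive = front edge raised. Starts between 0.35 and 0.75; a stiff hinge keeps it where it is left; pushing it down at the front edge takes about 2 to 4 N.
- slot (a point): on the fastener's axis, on the floor of its slot; turns with it. z = axis, y = along the slot. Bare metal disc on the cover, 92 mm across, 5 mm thick, axis 147 mm from the hinge on the cover's middle line; two lands leave a straight slot 36 mm wide, 16 mm deep, open at both ends, whose walls reach 33 mm from the axis along y. With the cover shut the slot floor is 101 mm above the bench, the lands' tops 117 mm.
- fastener (a joint): angle of the fastener in rad, growing clockwise seen from above: 0 = slot parallel to the hinge (unlocked), 1.57 = slot at right angles to the hinge (locked), with a hard stop at each end. Starts between 0 and 0.3; friction of about 0.1 N m keeps it where it is left.
- jar: amber glass jar with steel lid, 52 mm across, 70 mm high; a bystander, to be left alone. Origin at its underside.
- ring_clamp: wooden ring clamp, 120 x 30 x 24 mm, lying flat; a bystander, to be left alone. Origin at its underside.
- ring_box: small blue ring box, 42 x 50 x 34 mm, standing on the extractor's rear deck; a bystander, to be left alone. Origin at its underside.
- bench_block: polished steel block, 70 x 70 x 22 mm; a bystander, to be left alone. Origin at its underside.
- graver: screwdriver-like hand graver, 160 mm long, lying flat; a bystander, to be left alone. Origin at its underside.
- tin: round steel tin, 56 mm across, 35 mm high; a bystander, to be left alone. Origin at its underside.
- file: file with wooden handle, 180 mm long, lying flat; a bystander, to be left alone. Origin at its underside.

How it is judged:
By the outcome, as a careful person would: the job done as asked, in the order asked, and still so for the second after the job is handed in, with the robot touching nothing.
It also fails if it takes over 48 s, if anything falls off the work surface, if the arm or the gripper's body presses on something with over 40 N, if the wrist force passes 120 N, or if a joint passes its speed limit or range.

## Working session

There is one attempt and no reset: what is moved stays moved. The work goes in short steps, Python scripts to look and compute and a shell command to move; the robot and the scene stay as the last step left them, time stands still between calls to the robot, and variables do not carry over. Pictures are saved under pics/ and viewed, at most 10 in all, crops included, and the job is handed in when it is done.

```bash
mkdir -p pics
cat > h.py <<'E'
import numpy as np,cv2
from workcell import *
def world(f,uv):
    """pixels -> world by depth"""
    R=cv2.Rodrigues(np.array(f["rvec"],float))[0];t=np.array(f["tvec"]).ravel()
    uv=np.atleast_2d(uv).astype(int);z=f["range_z"][uv[:,1],uv[:,0]]
    K=np.array(f["K"]);c=np.c_[(uv[:,0]-K[0,2])/K[0,0]*z,(uv[:,1]-K[1,2])/K[1,1]*z,z]
    return (c-t)@R
E
python3 - <<'E'
from h import *
fs={n:grab_frame(n) for n in("top","side")}
cv2.imwrite("pics/a.png",cv2.resize(np.hstack([fs["top"]["img"],fs["side"]["img"]]),(800,300)))
cv2.imwrite("pics/top.png",fs["top"]["img"])
for n,f in fs.items():
    for t in("extractor","cover_edge","slot","jar","ring_clamp","ring_box","bench_block","graver","tin","file"):
        r=find_in(f,t)[:1]
        for d in r: print(n,t,d["score"],d["location"],world(f,d["location"]).round(3))
print({k:np.round(v,3) for k,v in get_obs().items()})
E
```

```text
top extractor 0.58 [211.4, 167.1] [[0.552 0.115 0.182]]
top cover_edge 0.7 [213.8, 169.5] [[0.546 0.109 0.184]]
top slot 0.71 [215.6, 178.7] [[0.522 0.104 0.184]]
top jar 0.66 [158.8, 176.5] [[0.54  0.285 0.069]]
top ring_clamp 0.56 [275.0, 161.8] [[ 0.59  -0.069  0.02 ]]
top ring_box 0.85 [177.0, 135.4] [[0.651 0.217 0.132]]
top bench_block 0.72 [144.9, 248.5] [[0.324 0.335 0.026]]
top graver 0.76 [375.1, 247.0] [[ 0.32  -0.373  0.026]]
top tin 0.73 [110.4, 198.0] [[0.477 0.438 0.036]]
top file 0.57 [400.4, 209.8] [[ 0.436 -0.461  0.008]]
side extractor 0.6 [243.6, 184.8] [[0.543 0.109 0.056]]
side cover_edge 0.96 [243.0, 161.6] [[0.513 0.039 0.191]]
side slot 0.55 [237.1, 151.1] [[0.51  0.071 0.207]]
side ring_clamp 0.59 [283.8, 224.3] [[ 0.579 -0.083  0.025]]
side ring_box 0.71 [258.2, 144.1] [[0.641 0.194 0.131]]
side bench_block 0.72 [162.9, 177.7] [[0.334 0.317 0.021]]
side tin 0.67 [189.6, 150.8] [[0.468 0.417 0.037]]
side file 0.81 [323.0, 360.6] [[ 0.447 -0.467  0.018]]
{'time': np.float64(1.1), 'joint_positions': array([ 1.183,  0.213, -0.034,  1.323, -0.   ,  1.571]), 'joint_velocities': array([ 0.002,  0.001, -0.   , -0.   ,  0.   ,  0.   ]), 'effort': array([ 2.0000e-03, -6.8597e+01,  4.8733e+01,  2.0000e-03,  0.0000e+00,
       -0.0000e+00]), 'eef_pos': array([0.189, 0.463, 0.245]), 'orientation': array([-3.142,  0.   ,  2.754]), 'wrist_force': array([-0.232, -0.442, -0.135]), 'moment': array([-0.002,  0.01 ,  0.033]), 'gripper_force': np.float64(0.0), 'width': np.float64(1.003)}
```

View pics/a.png

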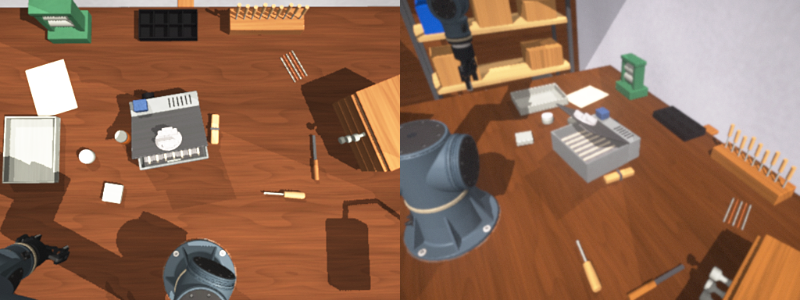

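View pics/top.png

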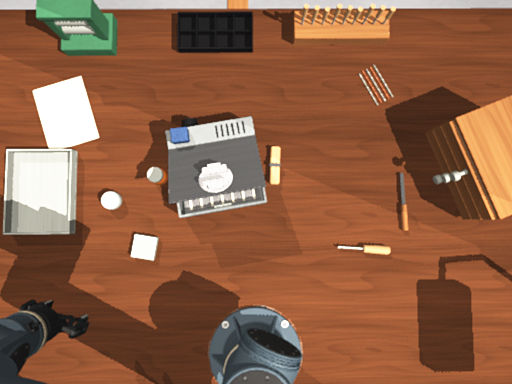

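Run:
```python
from h import *
f=grab_frame("top")
v,u=np.mgrid[90:225,140:290];uv=np.c_[u.ravel(),v.ravel()]
P=world(f,uv);ok=(f["range_z"][uv[:,1],uv[:,0]]>0)&(P[:,2]>.08)&(P[:,2]<.35)
P=P[ok];uv=uv[ok]
m=(abs(P[:,2]-.095)<.008)
low=P[m]; print(len(low))
print("all rect",cv2.minAreaRect(P[:,:2].astype(np.float32)))
print("box",cv2.boxPoints(cv2.minAreaRect(P[:,:2].astype(np.float32))).round(3).tolist())
# plane fit cover by ransac
C=P[(P[:,2]>.108)];rng=np.random.default_rng(0);best=None;bn=0
for i in range(500):
    a,b,c=C[rng.choice(len(C),3,False)];n=np.cross(b-a,c-a);l=np.linalg.norm(n)
    if l<1e-5: continue
    n/=l;s=abs((C-a)@n)<.003
    if s.sum()>bn:bn=s.sum();best=s
Q=C[best];q=Q.mean(0);n=np.linalg.svd(Q-q)[2][2];n*=np.sign(n[2])
ang=np.arccos(n[2]);print("plane",len(C),bn,q.round(3),n.round(3),"angle",ang,"yaw",np.arctan2(-n[1],-n[0]))
print("cover rect",cv2.boxPoints(cv2.minAreaRect(Q[:,:2].astype(np.float32))).round(3).tolist(),Q[:,2].min(),Q[:,2].max())
H=C[(C-q)@n>.008];print("fastener",len(H),H.mean(0).round(3),((H-q)@n).max())
d=P[(P[:,0]>.6)&m];print("deck",d.min(0),d.max(0),d.mean(0))
```

```text
1875
all rect ((0.5678561925888062, 0.11254742741584778), (0.2603853940963745, 0.26005101203918457), 9.525834083557129)
box [[0.4180000126361847, 0.21899999678134918], [0.460999995470047, -0.03700000047683716], [0.7179999947547913, 0.006000000052154064], [0.675000011920929, 0.2619999945163727]]
plane 4848 3570 [0.549 0.11  0.16 ] [0.561 0.097 0.822] angle 0.6058483877261338 yaw -2.9706279837974354
cover rect [[0.45399999618530273, 0.22499999403953552], [0.4970000088214874, -0.03099999949336052], [0.6480000019073486, -0.006000000052154064], [0.6039999723434448, 0.25]] 0.10806923355250118 0.21298692423457274
fastener 680 [0.58  0.15  0.168] 0.05877550372229385
deck [ 0.60962863 -0.00313194  0.089594  ] [0.7145735  0.25977608 0.10299902] [0.66316461 0.11370793 0.09662349]
```

```bash
python3 -m jog '[[[-0.247,-0.1,-0.02],0],[[-0.247,-0.1,-0.02],0],[[-0.247,-0.1,-0.02],0],[[-0.247,-0.1,-0.02],0],[[-0.247,-0.1,-0.02],0]]' -1 40; python3 -m jog '[[[-0.247,-0.1,0],0],[[-0.247,-0.1,0],0],[[-0.247,-0.1,0],0],[[-0.247,-0.1,0],0],[[-0.247,-0.1,0],0]]'
```

```text
time: 1.65
eef_pos: [0.3331, 0.3221, 0.2606]
orientation: [3.141, 0.0, 2.754]
wrist_force: [0.6, 0.8, 0.0]
width: 0.143
gripper_force: 0.0
time: 2.15
eef_pos: [0.4764, 0.1825, 0.2604]
orientation: [3.141, 0.0, 2.754]
wrist_force: [-0.1, 0.9, -0.0]
width: 0.0
gripper_force: 0.0
```

```bash
python3 -m jog '[[[0,0,0],-0.069],[[0,0,0],-0.069],[[0,0,0],-0.069],[[0,0,0.05],0],[[0,0,0.05],0]]'
python3 - <<'E'
from h import *
print(np.round(get_obs()["joint_positions"],3))
f=grab_frame("wrist");g=grab_frame("top")
cv2.imwrite("pics/b.png",cv2.resize(np.hstack([f["img"],cv2.resize(g["img"][90:240,130:330],(512,384))]),(800,300)))
print(f["T_tool_cam"])
E
```

```text
time: 2.65
eef_pos: [0.4754, 0.184, 0.2447]
orientation: [3.142, 0.0, -3.12]
wrist_force: [0.0, -0.5, -0.2]
width: -0.002
gripper_force: 0.0
[ 0.369  0.233 -0.01   1.327  0.     0.347]
[[-2.23007500e-04 -9.60399474e-01 -2.78626633e-01  7.15245319e-02]
 [ 9.99999943e-01 -2.85272470e-04  1.82925957e-04  4.04920101e-04]
 [-2.55166501e-04 -2.78626576e-01  9.60399482e-01 -1.29094454e-01]
 [ 0.00000000e+00  0.00000000e+00  0.00000000e+00  1.00000000e+00]]
```

View pics/b.png

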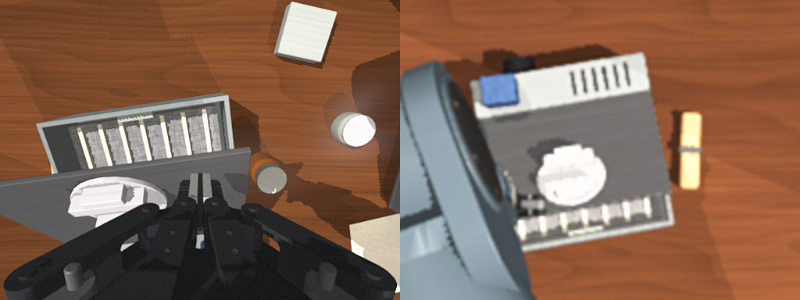

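The wrist view (left) shows the fingers at about (205,200) above the bare cover area, fastener at (115,200), with the cover's edge just ahead. In the top crop, the fingers are at (530,205), clear of the disc at (572,175).

```bash
python3 -m jog '[[[0,0,0.1],0],[[0,0,0.1],0],[[0,0,0.1],0],[[0,0,0.1],0],[[0,0,0.1],0]]';python3 -m jog '[[[0,0,0.08],0],[[0,0,0.08],0],[[0,0,0.08],0],[[0,0,0.06],0],[[0,0,0.06],0]]'
```

```text
time: 3.25
eef_pos: [0.4754, 0.184, 0.17]
orientation: [3.141, 0.001, -3.118]
wrist_force: [-1.2, -0.2, 4.4]
width: 0.001
gripper_force: 1.7
time: 3.75
eef_pos: [0.4752, 0.1839, 0.1156]
orientation: [-3.142, -0.0, -3.116]
wrist_force: [-2.1, -0.4, 2.6]
width: -0.002
gripper_force: 1.6
```

```bash
python3 -m jog '[[[0,0,0.02],0],[[0,0,0.015],0],[[0,0,0.01],0],[[0,0,0.01],0],[[0,0,0],0]]'
```

```text
time: 4.25
eef_pos: [0.4754, 0.1839, 0.1097]
orientation: [3.141, 0.001, -3.115]
wrist_force: [-13.9, -4.5, 29.8]
width: 0.002
gripper_force: 14.9
```

```bash
python3 -m jog '[[[0,0,-0.1],0],[[0,0,-0.2],0],[[0,0,-0.2],0],[[0,0,-0.2],0],[[0,0,-0.05],0]]';python3 -m jog '[[[-0.113,-0.143,0],0],[[-0.113,-0.143,0],0],[[-0.113,-0.143,0],0],[[-0.113,-0.143,0],0],[[0,0,0],0]]'
python3 - <<'E'
from h import *
from scipy.spatial.transform import Rotation as Ro
o=get_obs();f=grab_frame("wrist")
R=Ro.from_euler("xyz",o["orientation"]).as_matrix();T=np.eye(4);T[:3,:3]=R;T[:3,3]=o["eef_pos"];T=T@f["T_tool_cam"]
Ri=T[:3,:3].T;f["rvec"]=cv2.Rodrigues(Ri)[0];f["tvec"]=-Ri@T[:3,3]
cv2.imwrite("pics/c.png",f["img"])
v,u=np.mgrid[0:384,0:512];uv=np.c_[u.ravel(),v.ravel()];P=world(f,uv);z=f["range_z"].ravel()
c=np.array([.492,.0997]);r=np.hypot(*(P[:,:2]-c).T)
s=(z>0)&(r<.075)
L=P[s&(abs(P[:,2]-.117)<.004)];F=P[s&(abs(P[:,2]-.101)<.003)];C=P[s&(abs(P[:,2]-.096)<.0025)]
for n,X in(("lands",L),("floor",F),("cover",C)):print(n,len(X),X.mean(0).round(4),X.min(0).round(3),X.max(0).round(3))
print(cv2.minEnclosingCircle(np.vstack([L,F])[:,:2].astype(np.float32)))
# split lands into two by kmeans
_,lab,cc=cv2.kmeans(L[:,:2].astype(np.float32),2,None,(3,50,1e-5),5,cv2.KMEANS_PP_CENTERS)
print(cc); d=cc[1]-cc[0]; d=d*np.sign(d[0]); psi=np.arctan2(d[1],d[0]);print("perp dir angle",psi,"fastener",.168-psi,"mid",cc.mean(0))
for k in(0,1):print(cv2.minAreaRect(L[lab.ravel()==k][:,:2].astype(np.float32)))
print(o["eef_pos"],o["orientation"],[ (d["score"],world(f,d["location"])) for d in find_in(f,"slot")])
E
```

```text
time: 4.75
eef_pos: [0.4767, 0.1844, 0.2239]
orientation: [3.14, 0.005, -3.115]
wrist_force: [0.4, -0.0, -1.1]
width: 0.003
gripper_force: 0.0
time: 5.25
eef_pos: [0.5469, 0.0977, 0.2198]
orientation: [-3.141, -0.0, -3.118]
wrist_force: [-0.5, 0.9, 0.2]
width: -0.002
gripper_force: 0.0
lands 3444 [0.4872 0.0993 0.1173] [0.448 0.063 0.113] [0.531 0.136 0.12 ]
floor 5088 [0.4877 0.0997 0.1013] [0.433 0.027 0.098] [0.557 0.173 0.104]
cover 11401 [0.4973 0.1015 0.0964] [0.43  0.025 0.094] [0.567 0.174 0.098]
((0.49282634258270264, 0.10041069239377975), 0.07398305833339691)
[[0.46264893 0.09574261]
 [0.51641923 0.10357628]]
perp dir angle 0.14466982 fastener 0.023330182 mid [0.48953408 0.09965944]
((0.4611726999282837, 0.09548592567443848), (0.02200143225491047, 0.06597895175218582), 8.311483383178711)
((0.5184762477874756, 0.10370571166276932), (0.022260649129748344, 0.06618347018957138), 8.476651191711426)
[0.54686521 0.09766791 0.21983813] [-3.14091067e+00 -3.01456497e-05 -3.11799055e+00] [(0.57, array([[0.48660687, 0.09930293, 0.10132465]]))]
```

View pics/c.png

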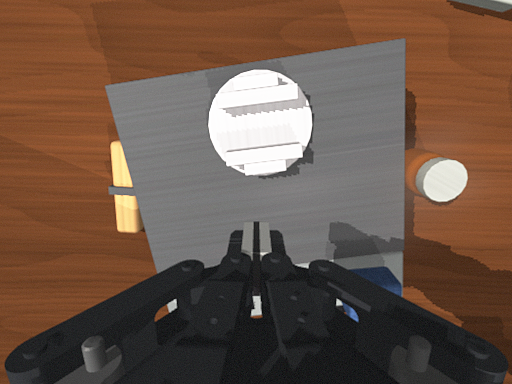

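The cover lies flat, with the disc centred at about (260,122) and its slot nearly parallel to the hinge; lands (117 mm) and floor (101 mm) are at the expected heights.

```bash
python3 -m jog '[[[0.126,0.007,0],0],[[0.126,0.007,0],0],[[0.126,0.007,0],0],[[0,0,0],-0.061],[[0,0,0],0]]' -0.3 40;python3 -m jog '[[[0,0,0.13],0],[[0,0,0.13],0],[[0,0,0.13],0],[[0,0,0.05],0],[[0,0,0],0]]'
python3 - <<'E'
from h import *
f=grab_frame("wrist");s=grab_frame("side")
cv2.imwrite("pics/d.png",cv2.resize(np.hstack([f["img"],cv2.resize(s["img"][100:220,160:320],(512,384))]),(800,300)))
E
```

```text
time: 5.85
eef_pos: [0.4879, 0.1023, 0.2208]
orientation: [3.141, 0.001, -2.99]
wrist_force: [-0.5, -0.2, -0.2]
width: 0.353
gripper_force: 0.0
time: 6.35
eef_pos: [0.4881, 0.1017, 0.1539]
orientation: [-3.142, -0.002, -2.995]
wrist_force: [0.4, 0.4, 0.9]
width: 0.345
gripper_force: 0.0
```

View pics/d.png

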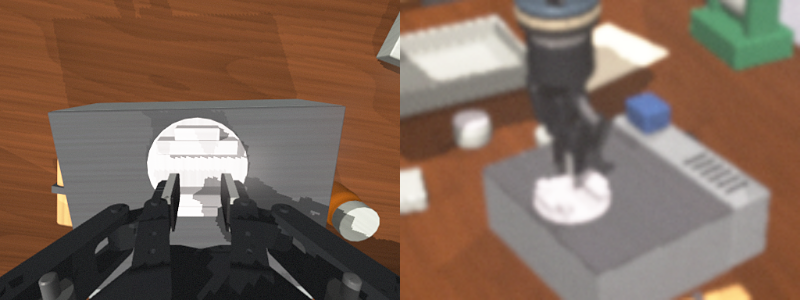

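The wrist view shows both fingers over the disc (200,165), in line with the slot; the side view shows the cover flat and the fingertips just above the disc.

```bash
python3 -m jog '[[[-0.011,-0.015,0.05],0],[[0,0,0.05],0],[[0,0,0.05],0],[[0,0,0.04],0],[[0,0,0.04],0]]'
```

```text
time: 6.95
eef_pos: [0.4904, 0.0996, 0.1194]
orientation: [3.142, -0.0, -2.993]
wrist_force: [0.2, 0.4, 0.0]
width: 0.346
gripper_force: 0.0
```

```bash
python3 -m jog '[[[0,0,0],0.05],[[0,0,0],0.05],[[0,0,0],0.05],[[0,0,0],0.05],[[0,0,0],0.05]]'; python3 -m jog '[[[0,0,0],0.05],[[0,0,0],0.05],[[0,0,0],0.05],[[0,0,0],0.05],[[0,0,0],0.05]]'; python3 -c "
from h import *;print(get_obs()['moment'])"
```

```text
time: 7.45
eef_pos: [0.4908, 0.0995, 0.1199]
orientation: [-3.142, 0.001, 2.786]
wrist_force: [2.2, -1.3, -0.5]
width: 0.35
gripper_force: 2.2
time: 7.95
eef_pos: [0.4908, 0.0995, 0.1199]
orientation: [3.141, 0.0, 2.286]
wrist_force: [2.0, -2.3, -0.9]
width: 0.353
gripper_force: 2.4
[-0.19462992 -0.33649067  0.07704232]
```

```bash
python3 -m jog '[[[0,0,0],0.05],[[0,0,0],0.05],[[0,0,0],0.05],[[0,0,0],0.05],[[0,0,0],0.05]]'; python3 -m jog '[[[0,0,0],0.04],[[0,0,0],0.04],[[0,0,0],0.03],[[0,0,0],0.02],[[0,0,0],0]]'; python3 -c "
from h import *;print(get_obs()['moment'])"
```

```text
time: 8.45
eef_pos: [0.4907, 0.0995, 0.1199]
orientation: [3.141, 0.0, 1.786]
wrist_force: [-0.3, -1.5, -0.5]
width: 0.352
gripper_force: 2.5
time: 8.95
eef_pos: [0.4907, 0.0996, 0.1199]
orientation: [3.141, 0.0, 1.529]
wrist_force: [0.9, -1.1, -0.3]
width: 0.353
gripper_force: 1.4
[-0.12523177 -0.27271713  0.08122938]
```

Not at the stop yet; continue in small turns.

```bash
python3 -m jog '[[[0,0,0],0.015],[[0,0,0],0.015],[[0,0,0],0.015],[[0,0,0],0.01],[[0,0,0],0]]'; python3 -c "
from h import *;print(get_obs()['moment'])"; python3 -m jog '[[[0,0,0],0.01],[[0,0,0],0.01],[[0,0,0],0.01],[[0,0,0],0],[[0,0,0],0]]'; python3 -c "
from h import *;print(get_obs()['moment'])"
```

```text
time: 9.45
eef_pos: [0.4906, 0.0996, 0.12]
orientation: [3.142, 0.0, 1.419]
wrist_force: [1.9, -0.9, -3.2]
width: 0.348
gripper_force: 2.1
[-0.21187342 -0.41329242  0.04139671]
time: 9.95
eef_pos: [0.4905, 0.0996, 0.1201]
orientation: [-3.142, 0.0, 1.36]
wrist_force: [2.2, -1.6, -2.5]
width: 0.347
gripper_force: 2.0
[-0.20850487 -0.36500364  0.0452113 ]
```

```bash
cat > w.py <<'E'
from h import *
from scipy.spatial.transform import Rotation as Ro
import sys
o=get_obs();f=grab_frame("wrist")
R=Ro.from_euler("xyz",o["orientation"]).as_matrix();T=np.eye(4);T[:3,:3]=R;T[:3,3]=o["eef_pos"];T=T@f["T_tool_cam"]
Ri=T[:3,:3].T;f["rvec"]=cv2.Rodrigues(Ri)[0];f["tvec"]=-Ri@T[:3,3]
cv2.imwrite(sys.argv[1],f["img"])
v,u=np.mgrid[0:384,0:512];uv=np.c_[u.ravel(),v.ravel()];P=world(f,uv);z=f["range_z"].ravel()
r=np.hypot(*(P[:,:2]-[.490,.0997]).T);L=P[(z>0)&(r<.048)&(abs(P[:,2]-.117)<.004)]
_,lab,cc=cv2.kmeans(L[:,:2].astype(np.float32),2,None,(3,50,1e-5),5,cv2.KMEANS_PP_CENTERS)
for k in(0,1):print(cv2.minAreaRect(L[lab.ravel()==k][:,:2].astype(np.float32)))
d=cc[1]-cc[0];d*=np.sign(d[0]);print(cc,"fastener",.168-np.arctan2(d[1],d[0]))
C=P[(z>0)&(np.hypot(*(P[:,:2]-[.54,.1]).T)<.12)&(abs(P[:,2]-.096)<.015)];print("cover z",np.percentile(C[:,2],[5,50,95]))
E
python3 w.py pics/e.png
```

```text
((0.4858641028404236, 0.12165090441703796), (0.0420980341732502, 0.06615131348371506), 89.42124938964844)
((0.4946691393852234, 0.07797330617904663), (0.04855063185095787, 0.055621080100536346), 65.50051879882812)
[[0.48625675 0.12675929]
 [0.48651668 0.07368862]] fastener 1.7338985
cover z [0.09537596 0.09649434 0.10136452]
```

View pics/e.png

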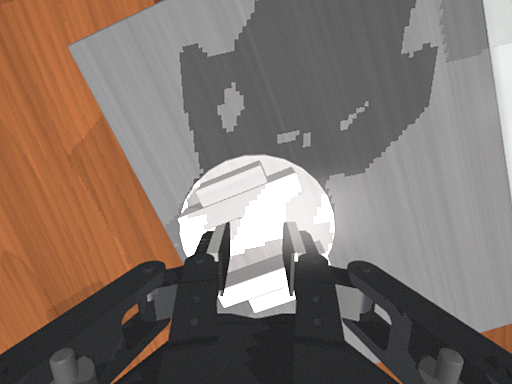

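The slot walls run about 21° off the tool's y-axis ((180,218) to (300,172)), so the slot is near 90°. I'll push a little more, watching the moment.

```bash
python3 -m jog '[[[0,0,0],0.015],[[0,0,0],0.015],[[0,0,0],0.015],[[0,0,0],0],[[0,0,0],0]]'; python3 -c "
from h import *;print(get_obs()['moment'],get_obs()['effort'])"; python3 -m jog '[[[0,0,0],0.015],[[0,0,0],0.015],[[0,0,0],0.015],[[0,0,0],0],[[0,0,0],0]]'; python3 -c "
from h import *;print(get_obs()['moment'],get_obs()['effort'])"; python3 w.py pics/f.png
```

```text
time: 10.5
eef_pos: [0.4901, 0.0995, 0.12]
orientation: [-3.141, 0.0, 1.27]
wrist_force: [-3.9, -3.7, 3.1]
width: 0.348
gripper_force: 28.3
[-0.74411249  0.7519276   1.46524698] [ -0.421455   -69.94742632  47.296139    -2.16670498   0.77552157
   1.54155202]
time: 11.0
eef_pos: [0.4912, 0.0998, 0.1204]
orientation: [3.14, -0.001, 1.181]
wrist_force: [5.0, -2.0, 3.6]
width: 0.35
gripper_force: 79.1
[-0.0852645  -0.5499569   3.37934691] [ -1.74319513 -68.66094589  41.82960391   1.50917731   0.52413745
   3.4465351 ]
((0.4864695370197296, 0.12217505276203156), (0.04074166342616081, 0.0662253350019455), 89.31629180908203)
((0.493599534034729, 0.07974115014076233), (0.04259813204407692, 0.0665060430765152), 89.31451416015625)
[[0.48736417 0.1274963 ]
 [0.48733407 0.07543312]] fastener -1.4022182
cover z [0.09535311 0.09649072 0.10133752]
```

Moment of 3.4 N m: firmly on the stop. Centre the fingers in the slot, then lift out and check.

```bash
python3 -m jog '[[[0,0,0],-0.06],[[0,0,0],-0.06],[[0,0,0],-0.06],[[0,0,0],-0.06],[[0,0,0],0]]'; python3 -m jog '[[[0,0,-0.1],0],[[0,0,-0.15],0],[[0,0,-0.2],0],[[0,0,-0.2],0],[[0,0,-0.1],0]]';python3 -m jog '[[[0,0,0],-0.07],[[0,0,0],-0.07],[[-0.2,0,0],-0.07],[[-0.2,0,0],-0.07],[[0,0,0],0]]'; python3 w.py pics/g.png
```

```text
time: 11.55
eef_pos: [0.4903, 0.0996, 0.1199]
orientation: [-3.141, -0.0, 1.66]
wrist_force: [0.0, 0.7, 0.3]
width: 0.345
gripper_force: 0.0
time: 12.05
eef_pos: [0.491, 0.0997, 0.2349]
orientation: [3.139, -0.001, 1.654]
wrist_force: [-0.0, 0.5, 0.1]
width: 0.348
gripper_force: 0.0
time: 12.55
eef_pos: [0.5169, 0.0431, 0.2322]
orientation: [-3.141, 0.0, 2.219]
wrist_force: [-0.8, 0.4, 0.0]
width: 0.352
gripper_force: 0.0
((0.4848876893520355, 0.1285904049873352), (0.06599603593349457, 0.022232767194509506), 9.473114013671875)
((0.494411438703537, 0.07131470739841461), (0.06584387272596359, 0.022271044552326202), 9.55908489227295)
[[0.48466992 0.12687752]
 [0.4935357  0.07318029]] fastener 1.5751659
cover z [0.09528274 0.09650222 0.10151428]
```

View pics/g.png

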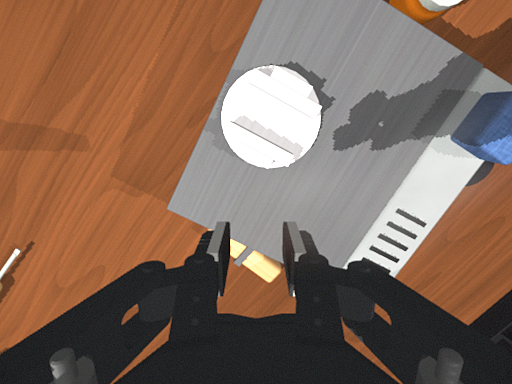

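The picture shows the disc at (271,116) with its slot pointing away from the hinge; the measured fastener angle is about 1.57 rad, the cover is flat and the hand is clear.

```bash
python3 -m jog '[[[0,0,-0.1],0],[[0,0,-0.1],0],[[0,0,-0.1],0],[[0,0,0],0],[[0,0,0],0]]'; python3 -c "
from workcell import *;print(sign_off())"
```

```text
time: 13.1
eef_pos: [0.5158, 0.0459, 0.2772]
orientation: [3.142, -0.0, 2.217]
wrist_force: [1.2, -0.3, -0.1]
width: 0.348
gripper_force: 0.0
the job is handed in; nothing more can be done
None
```

The cover is shut and the fastener is turned clockwise to its stop (measured at about 1.57 rad, locked); I handed the job in at about 13 s with the hand clear.

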